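# Clip the loose marker into the desk tidy

### The job

One metal marker is lying loose on the mat. Pick it up and press it down from above, sideways on, into the empty spring clips of the white desk tidy until it snaps fully home, lying lengthways level with the two markers already clipped there (either way round). Leave those two in their clips, and let go.

Things in the scene. Friction and masses are not known exactly. Their poses are not given: they have to be found in the camera images.
- marker: the loose marker: an aluminium round rod 150 mm long, 16 mm in diameter, 20 to 45 g, with a thin dark ring 20 mm from its middle; the last 17 mm of one end are hexagonal, 16 mm across flats. It lies on the 4 mm thick mat (top at z = 4 mm), within 35 degrees of the x direction. Origin: mid-length on its axis, 8 mm above the mat. Its x axis runs along it to the hexagonal end.
- free_clip: the empty one of the desk tidy's three clip places (any of the three). Origin: where the middle of the marker's axis belongs when snapped home, 28 mm above the mat, 20 mm above the tidy's base plate. x: along the clipped marker, y: along the row, z: up. Fingers have free room at x within 28 mm of the origin, between the two jaw pairs, down to 5 mm above the base plate.
- tidy: white desk tidy fixed on the mat: base 220 mm wide, 8 mm thick, tray 30 mm high at x 75 to 125 mm. Origin: mid-row at mat level, axes as free_clip; places at y -70, 0, 70. Each has two pairs of grey sprung jaws 15 mm long at x -36 and 36, mouth 25 mm wide at height 48 mm, narrowing to 11 mm at 35; pushed straight down (5 to 15 N) the marker parts them, they close over it and ribs stop it.
- clipped_a: a marker exactly like the loose one, already snapped into one of the tidy's other two clip places; origin and axes as for the loose marker, 28 mm above the mat. To be left there.
- clipped_b: another such marker, snapped into the remaining clip place. To be left there.

How it is judged (in metres and radians):
At the end, for the whole second after the job is handed in: The loose marker is snapped home in the empty clip place: its middle within 15 mm lengthways, 6 mm across and 4 mm in height of the seat point, parallel to the place within 10 degrees, released and at rest; the two other markers are still in their clips, within 12 mm of where they were (x of marker in the frame of free_clip between -0.015 and 0.015 m and y of marker in the frame of free_clip between -0.006 and 0.006 m and z of marker in the frame of free_clip between -0.004 and 0.004 m and angle between the x axis of marker and the x axis of free_clip, either way round below 0.175 rad and linear speed of marker below 0.02 m/s and distance of each of clipped_a, clipped_b from where it was at the start of the episode below 0.012 m); the robot touches nothing.
It fails at once if a marker that was already clipped is knocked or pulled out of its place (moved more than 20 mm) (distance of any of clipped_a, clipped_b from where it was at the start of the episode above 0.02 m).
It also fails if it takes over 42 s, if anything falls off the work surface, if the arm or the gripper's body presses on something with over 40 N, if the wrist force passes 120 N, or if a joint passes its speed limit or range.

### The arm

A 6-joint arm with a two-finger parallel gripper is mounted at the origin on the work surface. World frame = base frame: x ahead of the robot, y to its left, z up, the work surface at z = 0. Lengths are in mm, angles in degrees, forces in N, time in s.
With the tool pointing down it reaches from about 300 to 875 mm from the base axis. Payload 6.4 kg.
Tool frame: the origin (TCP) lies between the finger pads; the fingertips stand 19 mm ahead of it and the grasp point (between the pads) is the TCP; z points along the fingers, y is the line along which they close (so a half turn about z gives the same grasp; the last joint's range is limited). The gripper opens to 88 mm and grips with 3 to 60 N. Pads are 18 mm wide; open, the fingers measure 123 mm over their backs; the gripper's body (75 mm by 187 mm) begins 45 mm behind the grasp point.
Start: joints at [-86.591, 10.359, 92.074, -0, 77.567, -11.82], TCP at [151.057, -554.818, 257.714] pointing down, gripper open.
Joint ranges: [-171.53, 171.53], [-51.25, 118.39], [17.06, 147.69], [-65.23, 245.23], [0, 150.52], [-178.68, 178.68]. Speed limits (degrees/s): [147.25, 147.25, 172.46, 180, 180, 180].

### API

Orientations are given as [roll, pitch, yaw] about the fixed x, y, z axes, in that order (R = Rz(yaw) Ry(pitch) Rx(roll)).
In Python, from rig import manip, cams gives the robot as it stands.
- The arm moves only by the shell command python3 -m handwheel 'ROWS' [FORCE]. ROWS is JSON, a list of rows, each a list of 5 numbers: the finger opening in m, from 0 to 0.0881, then the shift along the tool's x, y, z in m, then the turn about the tool's z in units of 8 degrees (1.0 is 8 degrees). In form: [[gripper, x, y, z, roll], ...]. A call has exactly 10 rows; each row is the pose to reach, as a shift and turn from the pose commanded when the call began, along the tool's axes at that moment; what a row does not reach only later rows make up. A row lasts 1/10 s, in which the tool goes at most 50 mm and 8.59 degrees, less where a joint would pass 70% of its speed; a pose out of reach is approached as far as the arm can. A call with a gripper value outside its range is refused whole. The fingers move at their own pace and stop on an object; FORCE is the grip in N (left out, the last holds). Time passes only in rows, so rows that repeat a pose let the fingers close, or fill a call up. It gives the time, the measured TCP pose, the force, the opening and the grip force at its end, in the units of the state.
- manip.get_state(): the state, without advancing time (a new reading comes with each control period).
- cams.grab_frame(name): name is "side" or "top"; returns (picture, depth): 400x640x3 uint8, blue, green, red; 400x640 float32, mm along the optical axis (not along the pixel's ray), 0 where there is no reading.
- cams.get_calibration(name): a dict with "fx", "fy", "cx", "cy" (pixels), "rvec" (rotation vector, rad) and "tvec" (3), from world to camera coordinates, as OpenCV has them. Camera axes: x right, y down, z forward; pixel columns grow to the right and rows downward; lengths in mm; the calibration is good to about 2 mm. A picture is of the moment at which its call begins. get_calibration takes no time and is no camera call.
- manip.job_done(): hands the job in; it is judged then, once.
The state is a dict: "time_s": time; "joint_positions": joint angles; "joint_vel": joint speeds; "tau": joint torques, N m; "ee_pos": TCP position; "ee_rot": TCP orientation; "ft_force": force on the tool from outside, world axes, zero at the start; "moment": the same for the moment, N m; "gripper_width": opening from 0.0 (shut) to 1.0 (fully open); "gripper_force": force on a finger pad.
Only numpy, scipy, OpenCV 4.12 (cv2) and the standard library are available. Lean on these libraries where they do the work, as an engineer would, in place of code of your own. Each camera call takes 0.05 s, during which the arm holds its last target. There are 200 camera calls.

## Working session

There is one attempt and no reset: what is moved stays moved. The work goes in short steps, Python scripts to look and compute and a shell command to move; the robot and the scene stay as the last step left them, time stands still between calls to the robot, and variables do not carry over. Pictures are saved under pics/ and viewed, at most 10 in all, crops included, and the job is handed in when it is done.

```bash
ls; mkdir -p pics
python3 - <<'E'
from rig import manip, cams
import cv2,numpy as np
for n in("top","side"):
    p,d=cams.grab_frame(n); cv2.imwrite(f"pics/{n}0.png",p); np.save(f"pics/{n}0.npy",d)
    c=cams.get_calibration(n);R=cv2.Rodrigues(np.array(c["rvec"]))[0]
    print(n,c,"pos",-R.T@np.array(c["tvec"]).ravel())
print(manip.get_state())
E
```

```text
pics
top {'fx': 434.2439528687532, 'fy': 434.2439528687532, 'cx': 316.01989440446926, 'cy': 192.496519485399, 'rvec': array([ 2.13182238, -2.15947201,  0.20193337]), 'tvec': array([ -6.7855326 , 537.18299226, 781.8117423 ])} pos [401.50078942   5.95083543 859.42010372]
side {'fx': 378.4398725794962, 'fy': 378.4398725794962, 'cx': 313.2205755078792, 'cy': 194.66748309743122, 'rvec': array([ 0.22419668, -2.81846597,  1.19977675]), 'tvec': array([531.24643657,  94.09108855, 824.86065911])} pos [434.22352495 607.63598543 643.19472623]
{'time_s': 0.1, 'joint_positions': array([-8.65919973e+01,  1.03958732e+01,  9.21238537e+01, -8.16097927e-04,
        7.75669210e+01, -1.18206683e+01]), 'joint_vel': array([ 0.04107304, -0.12922674, -0.08157733, -0.03061126, -0.01836691,
       -0.03563904]), 'tau': array([ 8.18252847e-04, -4.34818125e+01, -3.42693579e+01,  7.03788875e-02,
        3.40518972e-02, -3.83842223e-05]), 'ee_pos': array([ 151.01765774, -554.36474881,  256.93499894]), 'ee_rot': array([-1.79915026e+02, -1.69699553e-02,  1.52288347e+01]), 'ft_force': array([-0.41572114,  0.40352605, -0.72232996]), 'moment': array([ 0.0148621 ,  0.01758991, -0.07759828]), 'gripper_force': 0.0, 'gripper_width': 0.9983884232382735}
```

View pics/top0.png

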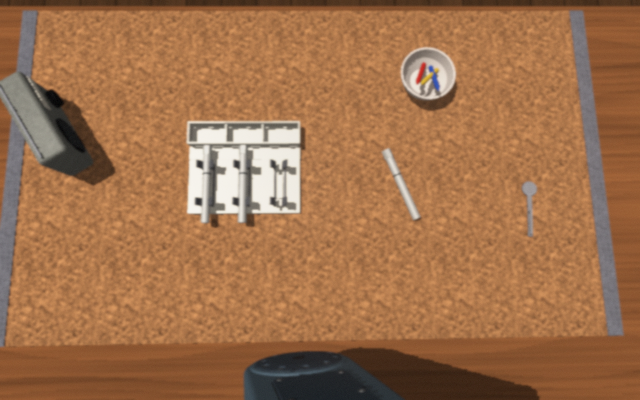

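View pics/side0.png

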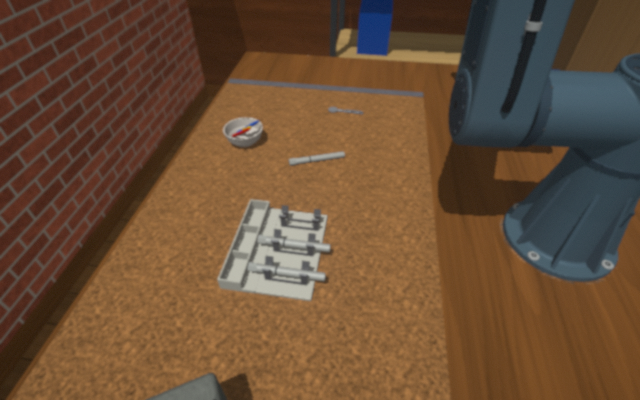

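Top view: the tidy is at about (245,168) and its empty place at (280,180). The loose marker runs from (387,150) to (418,218), and a spoon lies at (530,205). Side view: the loose marker runs from (290,161) to (345,155), with the empty jaws at (285,213) and (317,218).

```bash
cat > h.py <<'E'
import cv2,numpy as np
from rig import manip,cams
def cal(n):
    c=cams.get_calibration(n);K=np.array([[c["fx"],0,c["cx"]],[0,c["fy"],c["cy"]],[0,0,1]])
    R=cv2.Rodrigues(np.array(c["rvec"]))[0];t=np.array(c["tvec"]).ravel();return K,R,t
def plane(n,uv,z):
    K,R,t=cal(n);uv=np.atleast_2d(uv);d=np.c_[uv,np.ones(len(uv))]@np.linalg.inv(K).T@R
    o=-R.T@t;return o+d*((z-o[2])/d[:,2])[:,None]
def tri(a,b):
    P=[K@np.c_[R,t] for K,R,t in(cal("top"),cal("side"))]
    X=cv2.triangulatePoints(P[0],P[1],np.float64(np.atleast_2d(a)).T,np.float64(np.atleast_2d(b)).T);return (X[:3]/X[3]).T
def proj(n,X):
    K,R,t=cal(n);p=(np.atleast_2d(X)@R.T+t)@K.T;return p[:,:2]/p[:,2:]
def blobs(p,box,smax=70,vmin=120,amin=60):
    x0,y0,x1,y1=box;h=cv2.cvtColor(p,cv2.COLOR_BGR2HSV)
    m=((h[...,1]<smax)&(h[...,2]>vmin)).astype(np.uint8);q=np.zeros_like(m);q[y0:y1,x0:x1]=m[y0:y1,x0:x1]
    return [c for c in cv2.findContours(q,cv2.RETR_EXTERNAL,cv2.CHAIN_APPROX_NONE)[0] if cv2.contourArea(c)>amin]
def ends(c):
    (cx,cy),(w,h),a=cv2.minAreaRect(c)
    b=cv2.boxPoints(((cx,cy),(w,h),a)); L=[(b[i]+b[(i+1)%4])/2 for i in range(4)]
    k=0 if np.linalg.norm(L[0]-L[2])>np.linalg.norm(L[1]-L[3]) else 1
    e=np.array([L[k],L[k+2]]);return e[np.argsort(e[:,1])],min(w,h)
E
python3 - <<'E'
from h import *
T,S=cv2.imread("pics/top0.png"),cv2.imread("pics/side0.png")
t=blobs(T,(370,130,440,235));s=blobs(S,(275,140,360,175))
for n,L in(("top",t),("side",s)):
    for c in L:
        e,w=ends(c);print(n,cv2.contourArea(c),e.round(1).tolist(),round(w,1)); print(plane(n,e,12).round(1).tolist())
c=max(t,key=cv2.contourArea);et,_=ends(c);es,_=ends(max(s,key=cv2.contourArea))
print("tri",tri(et,es[np.argsort(es[:,0])]).round(1).tolist(), tri(et.mean(0),es.mean(0)).round(1))
# tidy outlines
for n,im,box in(("top",T,(170,110,315,235)),("side",S,(205,190,340,310))):
    for c in blobs(im,box,amin=300):
        q=cv2.approxPolyDP(cv2.convexHull(c),4,True)[:,0];print(n,q.tolist());print(plane(n,q,12).round(0).tolist())
a=cv2.resize(T[110:240,175:310],None,fx=4,fy=4,interpolation=cv2.INTER_CUBIC);cv2.imwrite("pics/tc.png",a)
b=cv2.resize(S[190:310,210:340],None,fx=5,fy=5,interpolation=cv2.INTER_CUBIC);cv2.imwrite("pics/sc.png",b)
E
```

```text
top 522.0 [[385.0, 149.39999389648438], [416.1000061035156, 219.0]] 8.8
[[629.1, -155.1, 12.0], [487.4, -210.7, 12.0]]
side 222.0 [[343.8999938964844, 152.60000610351562], [288.70001220703125, 161.3000030517578]] 5.8
[[488.8, -215.9, 12.0], [629.6, -156.4, 12.0]]
tri [[629.0, -154.9, 13.1], [487.6, -209.5, 16.8]] [[ 558.1 -182.8   14.1]]
top [[299, 122], [299, 212], [244, 222], [202, 222], [187, 212], [188, 121]]
[[688.0, 18.0, 12.0], [504.0, 19.0, 12.0], [486.0, 127.0, 12.0], [487.0, 208.0, 12.0], [507.0, 238.0, 12.0], [692.0, 242.0, 12.0]]
side [[251, 199], [326, 215], [330, 248], [325, 276], [310, 300], [220, 287], [217, 278]]
[[689.0, -3.0, 12.0], [505.0, 21.0, 12.0], [484.0, 114.0, 12.0], [485.0, 184.0, 12.0], [505.0, 241.0, 12.0], [681.0, 241.0, 12.0], [693.0, 222.0, 12.0]]
```

View pics/tc.png

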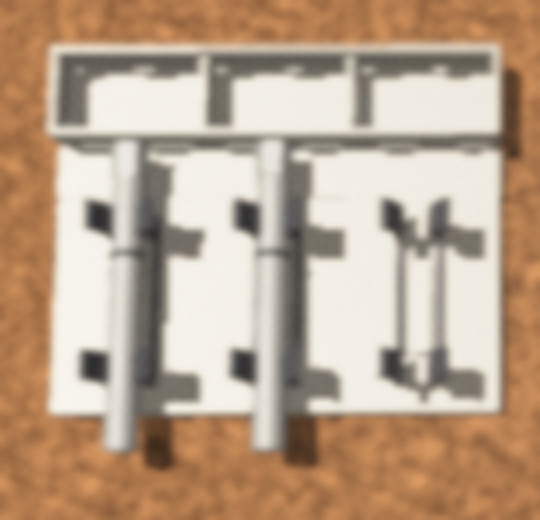

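View pics/sc.png

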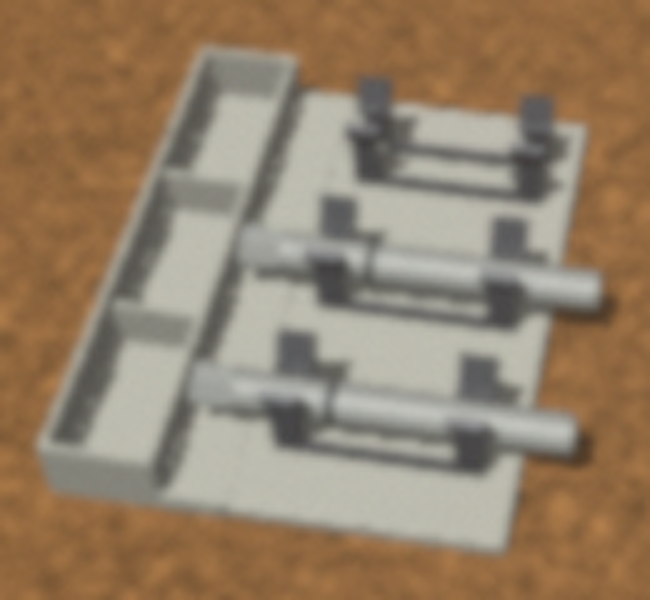

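The crops show clipped markers A and B, hex ends toward the tray, with the free place at the low-y end. Crop pixels: A runs (127,143)–(119,448) in top and (197,382)–(575,435) in side. B runs (272,143)–(266,448) and (243,245)–(597,288). The free jaws are near (415,217) and (413,365) in top.

Run:
```python
from h import *
t=lambda q:np.float64(q)/4+[175,110]-.375
s=lambda q:np.float64(q)/5+[210,190]-.4
A=tri(t([[127,143],[119,448]]),s([[193,384],[575,435]]));B=tri(t([[272,143],[266,448]]),s([[243,245],[597,288]]))
for m in(A,B):
    d=m[0]-m[1];print(m.round(1).tolist(),"mid",m.mean(0).round(1),"len",np.linalg.norm(d).round(1),"yaw",np.degrees(np.arctan2(d[1],d[0])).round(2))
# base corners z=12 and jaw centre at mid jaw height
print("front corners top",plane("top",t([[502,413],[50,413]]),12).round(1).tolist(),"side",plane("side",s([[585,128],[502,550]]),12).round(1).tolist())
print("tray back corners top z34",plane("top",t([[500,46],[50,46]]),34).round(1).tolist(),"side",plane("side",s([[205,47],[42,443]]),34).round(1).tolist())
# free jaws: outer top-edge extents in top view, z=52
print("jaw tops top z52",plane("top",t([[382,198],[450,198],[382,348],[448,348]]),52).round(1).tolist())
print("far jaw tops side z52",plane("side",s([[358,78],[392,80],[520,95],[553,98]]),52).round(1).tolist())
# ring-colour position along loose marker
T=cv2.imread("pics/top0.png");e=np.array([[385.,149.4],[416.1,219]])
for n,e in(("top",e),("side",np.array([[288.7,161.3],[343.9,152.6]]))):
    im=cv2.cvtColor(cv2.imread(f"pics/{n}0.png"),cv2.COLOR_BGR2GRAY)
    print(n,[int(im[int(round(y)),int(round(x))]) for x,y in (e[0]+np.linspace(0,1,26)[:,None]*(e[1]-e[0]))])
for z in(12,):print("loose top",plane("top",[[385,149.4],[416.1,219]],z).mean(0),"side",plane("side",[[288.7,161.3],[343.9,152.6]],z).mean(0))
```

```text
[[634.5, 199.1, 32.1], [484.6, 199.0, 32.0]] mid [559.6 199.1  32. ] len 149.9 yaw 0.06
[[633.8, 128.4, 32.3], [484.4, 129.2, 33.7]] mid [559.1 128.8  33. ] len 149.4 yaw -0.28
front corners top [[502.3, 17.3, 12.0], [504.9, 237.6, 12.0]] side [[503.8, 21.8, 12.0], [505.1, 240.1, 12.0]]
tray back corners top z34 [[682.4, 16.4, 34.0], [684.0, 237.7, 34.0]] side [[680.9, 18.8, 34.0], [682.3, 235.5, 34.0]]
jaw tops top z52 [[601.2, 73.0, 52.0], [600.9, 40.6, 52.0], [528.9, 72.8, 52.0], [528.6, 41.9, 52.0]]
far jaw tops side z52 [[601.8, 44.6, 52.0], [586.8, 43.5, 52.0], [529.9, 43.9, 52.0], [515.5, 43.5, 52.0]]
top [170, 200, 196, 214, 219, 221, 216, 219, 217, 165, 214, 218, 219, 213, 215, 216, 216, 213, 205, 217, 215, 211, 208, 215, 213, 118]
side [133, 154, 154, 161, 166, 163, 167, 167, 164, 140, 151, 167, 166, 167, 166, 166, 166, 165, 166, 166, 166, 165, 166, 164, 162, 141]
loose top [ 558.25919115 -182.9460705    12.        ] side [ 559.29057491 -186.11221908   12.        ]
```

```bash
python3 -m handwheel '[[0.05,0.015,-0.008,0.004,0],[0.05,0.045,-0.023,0.012,0],[0.05,0.082,-0.042,0.022,0],[0.05,0.122,-0.062,0.033,0],[0.05,0.164,-0.084,0.045,0],[0.05,0.206,-0.105,0.057,0],[0.05,0.248,-0.127,0.068,0],[0.05,0.290,-0.148,0.079,0],[0.05,0.332,-0.169,0.090,0],[0.05,0.368,-0.188,0.100,0]]' 50
python3 -m handwheel '[[0.05,0.035,-0.018,0.010,-0.2],[0.05,0.065,-0.033,0.018,-0.4],[0.05,0.090,-0.046,0.025,-0.6],[0.05,0.110,-0.056,0.030,-0.75],[0.05,0.120,-0.061,0.034,-0.85],[0.05,0.1227,-0.0622,0.037,-0.85],[0.05,0.1227,-0.0622,0.037,-0.85],[0.05,0.1227,-0.0622,0.037,-0.85],[0.05,0.1227,-0.0622,0.037,-0.85],[0.05,0.1227,-0.0622,0.037,-0.85]]'
python3 - <<'E'
from h import *
s=manip.get_state();print(s["time_s"],s["ee_pos"],s["ee_rot"],s["ft_force"])
p,d=cams.grab_frame("side");q,e=cams.grab_frame("top")
print(proj("side",s["ee_pos"]),proj("top",s["ee_pos"]))
u,v=proj("side",[558,-184,60])[0].astype(int)
a=cv2.resize(p[v-60:v+60,u-80:u+80],None,fx=4.5,fy=4.5,interpolation=cv2.INTER_CUBIC);cv2.imwrite("pics/s1.png",a);print(u-80,v-60)
E
```

```text
time_s: 1.1
ee_pos: [458.0, -273.5, 156.9]
ee_rot: [-180.0, -0.0, 15.3]
ft_force: [0.6, -0.6, -0.8]
gripper_width: 0.567
gripper_force: 0.0
time_s: 2.1
ee_pos: [558.5, -185.3, 121.1]
ee_rot: [180.0, -0.0, 22.0]
ft_force: [0.3, 0.6, 0.3]
gripper_width: 0.569
gripper_force: 0.0
2.1 [ 558.5443671  -185.30638122  121.0921328 ] [ 1.79971668e+02 -1.67730023e-02  2.19538146e+01] [0.33611081 0.57525987 0.30960487]
[[316.8410227  122.43064223]] [[415.00670298 172.08095883]]
236 82
```

View pics/s1.png

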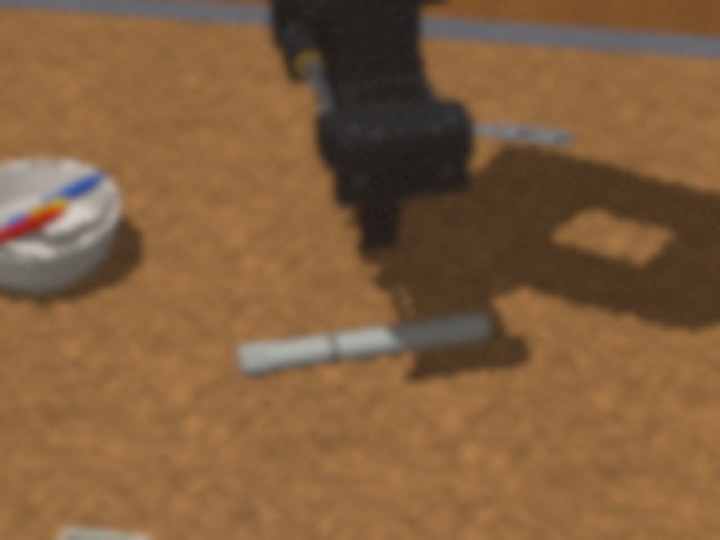

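The gripper hangs over the marker's middle, with the fingertips at crop (380,245) and the marker from (240,358) to (490,325). Next I descend and close.

```bash
python3 -m handwheel '[[0.05,0,0,0.015,0],[0.05,0,0,0.035,0],[0.05,0,0,0.055,0],[0.05,0,0,0.072,0],[0.05,0,0,0.084,0],[0.05,0,0,0.091,0],[0.05,0,0,0.095,0],[0.05,0,0,0.096,0],[0.05,0,0,0.096,0],[0.05,0,0,0.096,0]]' 15
python3 -m handwheel '[[0,0,0,0,0],[0,0,0,0,0],[0,0,0,0,0],[0,0,0,0,0],[0,0,0,0,0],[0,0,0,0,0],[0,0,0,0,0],[0,0,0,0,0],[0,0,0,0,0],[0,0,0,0,0]]' 40
```

```text
time_s: 3.2
ee_pos: [559.3, -184.8, 25.5]
ee_rot: [179.9, -0.0, 22.0]
ft_force: [-0.2, 0.7, 0.4]
gripper_width: 0.566
gripper_force: 0.0
time_s: 4.2
ee_pos: [558.8, -184.5, 24.8]
ee_rot: [-180.0, -0.0, 22.0]
ft_force: [-0.6, 1.0, 1.9]
gripper_width: 0.17
gripper_force: 40.0
```

```bash
python3 -m handwheel '[[0,0,0,-0.004,0],[0,0,0,-0.012,0],[0,0,0,-0.025,0],[0,0,0,-0.042,0],[0,0,0,-0.06,0],[0,0,0,-0.077,0],[0,0,0,-0.09,0],[0,0,0,-0.098,0],[0,0,0,-0.1,0],[0,0,0,-0.1,0]]' 50
python3 - <<'E'
from h import *
s=manip.get_state();print(s["ee_pos"],s["ee_rot"],s["gripper_width"])
p,d=cams.grab_frame("side");q,e=cams.grab_frame("top");cv2.imwrite("pics/side2.png",p);cv2.imwrite("pics/top2.png",q)
for n,im in(("side",p),("top",q)):
    u,v=proj(n,[558,-184,112])[0].astype(int)
    for c in blobs(im,(u-50,v-60,u+50,v+60),vmin=80,amin=25):
        e,w=ends(c);print(n,u,v,cv2.contourArea(c),e.round(1).tolist(),w);print(plane(n,e,112).round(1).tolist())
u,v=proj("side",[558,-184,112])[0].astype(int)
a=[cv2.resize(im[v-45:v+45,u-55:u+55],(440,360),interpolation=cv2.INTER_CUBIC) for im,(u,v) in((p,(u,v)),(q,proj("top",[558,-184,112])[0].astype(int)))]
cv2.imwrite("pics/c2.png",cv2.resize(np.hstack(a),(792,324)))
E
```

```text
time_s: 5.2
ee_pos: [558.8, -184.5, 124.8]
ee_rot: [180.0, -0.0, 22.0]
ft_force: [0.7, 0.2, -0.8]
gripper_width: 0.164
gripper_force: 50.0
[ 558.75583233 -184.46054671  124.79388339] [ 1.79994599e+02 -4.08839859e-03  2.20305981e+01] 0.16424372610720828
side 316 125 130.0 [[312.70001220703125, 126.5999984741211], [286.79998779296875, 129.5]] 6.625892162322998
[[568.0, -179.1, 112.0], [629.2, -157.1, 112.0]]
side 316 125 56.0 [[346.29998779296875, 121.5], [323.8999938964844, 125.30000305175781]] 6.411561012268066
[[487.7, -214.3, 112.0], [541.3, -189.1, 112.0]]
side 316 125 41.5 [[340.8999938964844, 110.5999984741211], [362.1000061035156, 112.0]] 3.1929121017456055
[[506.8, -264.1, 112.0], [451.2, -265.4, 112.0]]
side 316 125 118.0 [[328.8999938964844, 87.4000015258789], [365.1000061035156, 90.0]] 4.346070289611816
[[554.5, -383.5, 112.0], [450.7, -383.7, 112.0]]
side 316 125 96.5 [[265.8999938964844, 82.80000305175781], [295.1000061035156, 84.9000015258789]] 4.274823188781738
[[740.7, -383.3, 112.0], [653.3, -383.5, 112.0]]
top 413 173 151.0 [[458.5, 113.0], [458.5, 139.0]] 7.0
[[669.1, -272.7, 112.0], [620.3, -269.3, 112.0]]
top 413 173 7163.5 [[414.5, 113.0], [414.5, 232.0]] 95.0
[[669.7, -192.5, 112.0], [454.8, -181.2, 112.0]]
```

View pics/c2.png

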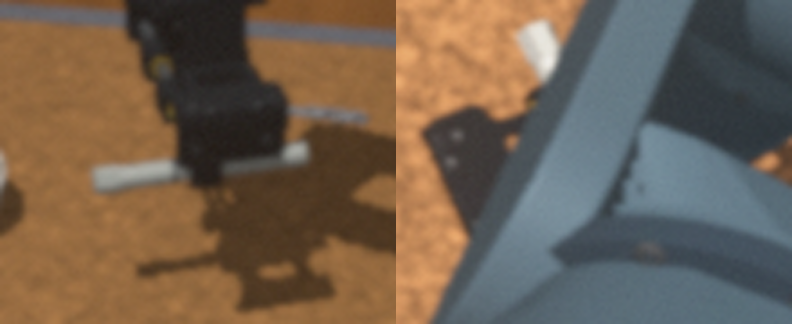

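The marker is held level and centred: the side-view midpoint is about (558.4,-185.7) at 22.0°. I carry it over to the free place.

```bash
python3 -m handwheel '[[0,0.003,-0.008,0,0.1],[0,0.010,-0.025,0,0.3],[0,0.021,-0.052,0,0.6],[0,0.034,-0.085,0,1.0],[0,0.048,-0.12,0,1.5],[0,0.062,-0.155,0,1.9],[0,0.075,-0.186,0,2.3],[0,0.084,-0.209,0,2.6],[0,0.0895,-0.222,0,2.75],[0,0.0905,-0.2258,0,2.78]]' 50
python3 -m handwheel '[[0,0,0,0.003,0],[0,0,0,0.010,0],[0,0,0,0.018,0],[0,0,0,0.025,0],[0,0,0,0.03,0],[0,0,0,0.033,0],[0,0,0,0.034,0],[0,0,0,0.034,0],[0,0,0,0.034,0],[0,0,0,0.034,0]]' 50
python3 - <<'E'
from h import *
s=manip.get_state();print(s["ee_pos"],s["ee_rot"],s["ft_force"],s["gripper_width"])
p,d=cams.grab_frame("side");q,e=cams.grab_frame("top")
u,v=proj("side",[558,59,60])[0].astype(int);U,V=proj("top",[558,59,60])[0].astype(int)
a=[cv2.resize(im[y-50:y+50,x-55:x+55],(396,360),interpolation=cv2.INTER_CUBIC) for im,x,y in((p,u,v),(q,U,V))]
cv2.imwrite("pics/c3.png",np.hstack(a));print(u-55,v-50,U-55,V-50)
E
```

```text
time_s: 6.3
ee_pos: [557.2, 60.9, 124.1]
ee_rot: [-180.0, 0.1, -0.1]
ft_force: [0.7, 0.1, -0.8]
gripper_width: 0.166
gripper_force: 50.0
time_s: 7.3
ee_pos: [558.2, 58.8, 91.1]
ee_rot: [180.0, -0.0, -0.2]
ft_force: [0.4, 0.6, 0.4]
gripper_width: 0.161
gripper_force: 50.0
[558.24335964  58.7780859   91.05634989] [ 1.79997699e+02 -3.54588146e-02 -2.07319725e-01] [0.42563825 0.60021178 0.39645957] 0.16144492659429066
244 159 222 130
```

View pics/c3.png

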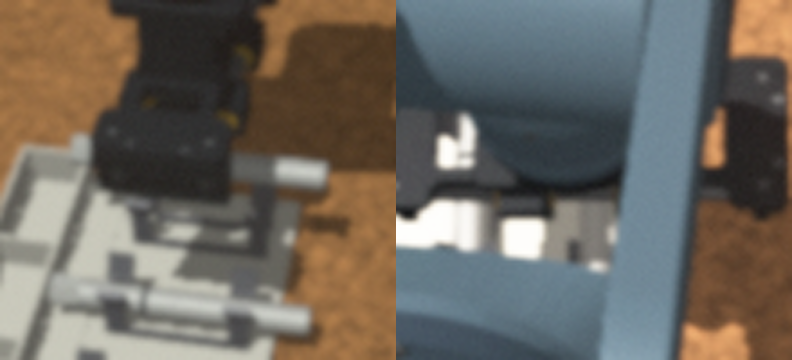

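The marker is above the empty jaws: it runs to (325,175) in the side crop, with the free jaws at (140,215) and (262,215) and clipped B below. I lower it into the mouth and check the force.

```bash
python3 -m handwheel '[[0,0,0,0.003,0],[0,0,0,0.008,0],[0,0,0,0.014,0],[0,0,0,0.019,0],[0,0,0,0.023,0],[0,0,0,0.026,0],[0,0,0,0.028,0],[0,0,0,0.029,0],[0,0,0,0.029,0],[0,0,0,0.029,0]]' 55
```

```text
time_s: 8.4
ee_pos: [558.2, 58.7, 61.9]
ee_rot: [180.0, -0.0, -0.2]
ft_force: [0.3, -0.4, 0.1]
gripper_width: 0.164
gripper_force: 55.0
```

```bash
python3 -m handwheel '[[0,0,0,0.001,0],[0,0,0,0.003,0],[0,0,0,0.005,0],[0,0,0,0.007,0],[0,0,0,0.008,0],[0,0,0,0.008,0],[0,0,0,0.008,0],[0,0,0,0.008,0],[0,0,0,0.008,0],[0,0,0,0.008,0]]' 60
python3 -m handwheel '[[0,0,0,0.001,0],[0,0,0,0.002,0],[0,0,0,0.003,0],[0,0,0,0.004,0],[0,0,0,0.005,0],[0,0,0,0.006,0],[0,0,0,0.007,0],[0,0,0,0.008,0],[0,0,0,0.009,0],[0,0,0,0.009,0]]' 60
```

```text
time_s: 9.4
ee_pos: [558.6, 58.7, 53.9]
ee_rot: [180.0, -0.1, -0.2]
ft_force: [2.6, -0.3, 2.3]
gripper_width: 0.163
gripper_force: 60.0
time_s: 10.4
ee_pos: [557.6, 58.7, 44.7]
ee_rot: [180.0, 0.1, -0.2]
ft_force: [-2.9, -1.6, 2.5]
gripper_width: 0.162
gripper_force: 60.0
```

```bash
python3 -m handwheel '[[0,0,0,0.0003,0],[0,0,0,0.0006,0],[0,0,0,0.0009,0],[0,0,0,0.0012,0],[0,0,0,0.0015,0],[0,0,0,0.0015,0],[0,0,0,0.0015,0],[0,0,0,0.0015,0],[0,0,0,0.0015,0],[0,0,0,0.0015,0]]' 60
```

```text
time_s: 11.4
ee_pos: [557.7, 58.7, 44.5]
ee_rot: [180.0, 0.1, -0.2]
ft_force: [-8.3, -1.9, 15.4]
gripper_width: 0.167
gripper_force: 60.0
```

The force rises to 15 N at the rib stop, so the marker is seated. I release and rise.

```bash
python3 -m handwheel '[[0,0,0,-0.001,0],[0,0,0,-0.001,0],[0.036,0,0,-0.001,0],[0.036,0,0,-0.001,0],[0.036,0,0,-0.001,0],[0.036,0,0,-0.001,0],[0.036,0,0,-0.001,0],[0.036,0,0,-0.001,0],[0.036,0,0,-0.001,0],[0.036,0,0,-0.001,0]]' 60
python3 -m handwheel '[[0.036,0,0,-0.004,0],[0.036,0,0,-0.012,0],[0.036,0,0,-0.025,0],[0.036,0,0,-0.045,0],[0.036,0,0,-0.07,0],[0.036,0,0,-0.1,0],[0.036,-0.03,0.03,-0.13,0],[0.036,-0.06,0.06,-0.16,0],[0.036,-0.09,0.09,-0.18,0],[0.036,-0.12,0.12,-0.19,0]]'
python3 -m handwheel '[[0.036,-0.02,0.035,0,0],[0.036,-0.035,0.07,0,0],[0.036,-0.04,0.105,0,0],[0.036,-0.04,0.14,0,0],[0.036,-0.04,0.17,0,0],[0.036,-0.04,0.19,0,0],[0.036,-0.04,0.2,0,0],[0.036,-0.04,0.2,0,0],[0.036,-0.04,0.2,0,0],[0.036,-0.04,0.2,0,0]]'
python3 - <<'E'
from h import *
p,d=cams.grab_frame("side");q,e=cams.grab_frame("top")
a=cv2.resize(q[110:240,175:310],(374,360),interpolation=cv2.INTER_CUBIC);b=cv2.resize(p[190:310,210:340],(390,360),interpolation=cv2.INTER_CUBIC)
cv2.imwrite("pics/c4.png",np.hstack([a,b]))
E
```

```text
time_s: 12.4
ee_pos: [558.0, 58.8, 44.2]
ee_rot: [-180.0, 0.0, -0.2]
ft_force: [-0.4, 0.1, 0.0]
gripper_width: 0.41
gripper_force: 0.0
time_s: 13.4
ee_pos: [437.4, -62.0, 237.7]
ee_rot: [179.9, -0.3, -0.1]
ft_force: [0.8, -1.3, -0.6]
gripper_width: 0.407
gripper_force: 0.0
time_s: 14.4
ee_pos: [396.9, -259.6, 234.3]
ee_rot: [-180.0, -0.0, -0.1]
ft_force: [0.5, 0.7, -0.0]
gripper_width: 0.409
gripper_force: 0.0
```

View pics/c4.png

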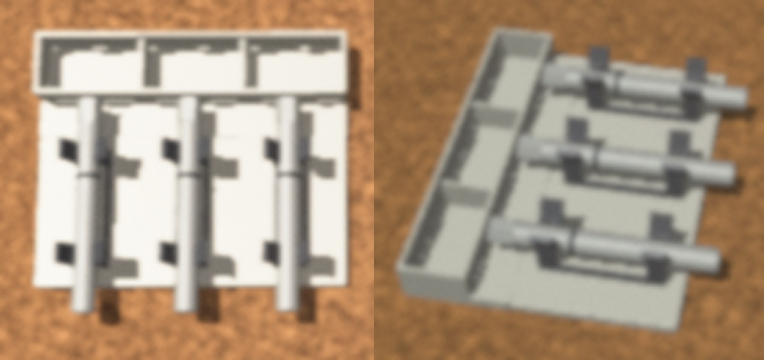

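All three markers sit alike in their clips. In the top crop the front ends are in line at (83,310), (186,310) and (287,308), and in the side crop the jaws close over each marker in the same way. The gripper is clear, so I hand the job in.

```bash
python3 -c "
from rig import manip
print(manip.job_done())"
```

```text
the job is handed in; nothing more can be done
None
```

The loose marker is pressed home in the empty clips and released, the other two markers are still in theirs, and the job was handed in at about 14.5 s; the hand-in call did not report the verdict.

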